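# Nudge two discs home into their recesses

## Robot

A 6-joint arm with a two-finger parallel gripper is mounted at the origin on a cart in front of the work surface, level with it; the furniture and walls round the work are solid. World frame = base frame: x ahead of the robot, y to its left, z up, the work surface at z = 0. Lengths are in mm, angles in degrees, forces in N, time in s.
With the tool pointing down it reaches from about 300 to 850 mm from the base axis. Payload 4.2 kg.
Tool frame: the origin (TCP) lies midway between the tips of the shut fingers; the grasp point (between the pads) lies 19 mm behind it (env.grasp_offset is the distance from the TCP to the grasp point, in mm); z points along the fingers, y is the line along which they close (so a half turn about z gives the same grasp; the last joint's range is limited). The gripper opens to 91 mm and grips with 3 to 60 N. Pads are 32 mm wide; open, the fingers measure 118 mm over their backs; the gripper's body (76 mm by 178 mm) begins 60 mm behind the grasp point.
Start: joints at [-71.333, 18.312, 89.639, -0, 72.044, -1.146], TCP at [194.9, -540.978, 213.976] pointing down, gripper open.
Joint ranges: [-177.97, 177.97], [-48.28, 115.42], [12.27, 149.76], [-77.06, 257.06], [2.81, 150.46], [-146.56, 146.56]. Speed limits (degrees/s): [147.25, 147.25, 180, 180, 180, 180].

## Interface

Orientations are given as [roll, pitch, yaw] about the fixed x, y, z axes, in that order (R = Rz(yaw) Ry(pitch) Rx(roll)).
In Python, from workcell import env, optics gives the robot as it stands. The module is installed in compiled form; this text tells all that it offers.
- The arm moves only by the tool send_rows, never from a script. Its argument "targets" is a list that holds one entry, the list of rows, each a list of 7 numbers: the turn, a rotation vector about the world's x, y, z scaled (see below), then the shift along the world's x, y, z scaled (see below), then the closure, from -1 (fully open) to 1 (shut). In form: [[[rx, ry, rz, x, y, z, gripper], ...]]. A call has 1 to 12 rows; each row shifts and turns the commanded pose from where the row before left it; what a row does not reach is not made up. The controller multiplies each number of a shift by 0.2 m and each number of a turn by pi/2 rad. A row lasts 1/10 s, in which the tool goes at most 50 mm and 8.59 degrees, less where a joint would pass 70% of its speed; a pose out of reach is approached as far as the arm can. A call with a number of a shift or a turn outside -1 to 1 is refused whole. A call with a gripper value outside its range is refused whole. The fingers move at their own pace and stop on an object; "grip_force" is the grip in N (left out, the last holds). Time passes only in rows, so rows that do not move let the fingers close. It gives the time, the measured TCP pose, the force, the opening and the grip force at its end, in the units of the state.
- env.state(): the state, without advancing time (a new reading comes with each control period).
- optics.grab_frame(name): name is "side" or "top" or "wrist"; returns (picture, depth): 420x560x3 uint8, red, green, blue; 420x560 float32, mm along the optical axis (not along the pixel's ray), 0 where there is no reading.
- optics.camera_info(name): a dict with "camera_matrix" (3x3 intrinsics, pixels), "k1" (the pictures are not rectified: a ray, as slopes to the right and down, at radius r is drawn at 1 + k1 r^2 times it, then the intrinsics apply), "R" (3x3) and "t" (3): a world point X has camera coordinates R X + t; the wrist camera has in their place "mount" (4x4, takes a point from camera to tool coordinates, whose origin is the TCP and whose axes are the flange's). Camera axes: x right, y down, z forward; pixel columns grow to the right and rows downward; lengths in mm; the calibration is good to about 2 mm. A picture is of the moment at which its call begins: read the wrist's pose just before it. camera_info takes no time and is no camera call.
- env.job_done(): hands the job in; it is judged then, once.
Trained networks look in the newest picture that a camera, given by its name, has taken for a name from the list of things; names that differ only in an ending like _2 or _b are one class to them, and where a whole thing is asked for, a point or a joint stands for the part that bears it (a point fixed in the world has none). Each returns a list of dicts, best first, with "conf" (0 to 1); they miss things now and then, are a little off and sometimes report something else, mostly with a low value. They report only what shows in the picture. A call takes as long as a camera call.
- optics.silhouettes(camera, name): "mask" (420x560 bool, what is visible of it) and "at" ([column, row] in pixels, amid what is visible of it).
- optics.place_of(camera, name): "at" ([column, row] in pixels: a listed point, or the origin of a listed thing).
The state is a dict: "time_s": time; "qpos": joint angles; "qvel": joint speeds; "effort": joint torques, N m; "ee_pos": TCP position; "ee_rot": TCP orientation; "force": force on the tool from outside, world axes, zero at the start; "torque": the same for the moment, N m; "gripper_width": finger opening in mm; "gripper_force": force on a finger pad.
Only numpy, scipy, OpenCV 4.12 (cv2) and the standard library are available. Lean on these libraries where they do the work, as an engineer would, in place of code of your own. Each camera call takes 0.05 s, during which the arm holds its last target. There are 200 camera calls.

## Task

A large steel disc and a small brass disc lie loose on the blue nest plate. With the fingertips, push each one across the plate until it drops into the recess of its own size and lies flat and fully home: steel in the big recess, brass in the small one. Do not pick the discs up or push them off the plate, and leave the clamp blocks and red caps standing about where they are.

Things in the scene. Friction and masses are not known exactly. Their poses are not given: they have to be found in the camera images.
- nest_plate: blue plate, 170 mm (its x) by 220 mm (its y) by 16 mm thick, fixed to the work surface on four 8 mm feet; origin on the work surface under its centre, z up. Its flat top is 24 mm above the work surface. It has two round flat-bottomed recesses, 9 mm deep with dark floors, near its far (+x) long side, and the two discs start loose on its top near the other (-x) long side, in either order. Four corner screw heads lie flush
- big_recess (a point): centre of the mouth of the big recess, level with the plate's top: 46 mm diameter, 9 mm deep (floor 15 mm above the work surface), small chamfer at the rim; at x +40, y +55 mm in the plate's frame
- small_recess (a point): centre of the mouth of the small recess, level with the plate's top: 36 mm diameter, 9 mm deep (floor 15 mm above the work surface), small chamfer at the rim; at x +40, y -55 mm in the plate's frame
- steel_disc: loose grey steel disc, 40 mm diameter, 9 mm thick, about 0.09 kg; origin at the centre of its underside, z up along its axis; lies on the plate's top and ends flush with it once home in the big recess
- brass_disc: loose yellow brass disc, 30 mm diameter, 9 mm thick, about 0.05 kg; origin at the centre of its underside, z up along its axis; lies on the plate's top and ends flush with it once home in the small recess (it would also fall into the big one, which is wrong)
- block_a: loose dark clamp block with a steel clip and post, 24x63x28 mm, on the 5 mm cardboard mat behind (+x side) the plate, to the left; leave alone; origin at the centre of its underside
- block_b: loose dark clamp block with a steel clip and a pale collar, 24x59x27 mm, on the work surface behind (+x side) the plate, to the right; leave alone; origin at the centre of its underside
- cap_a: loose red round cap, 33 mm diameter, 14 mm high, on the work surface near its front edge, to the right (-y) of the plate; leave alone; origin at the centre of its underside
- cap_b: loose red round cap, 27 mm diameter, 12 mm high, on the work surface near its front edge, to the left (+y) of the plate; leave alone; origin at the centre of its underside

How it is judged (in metres and radians):
At the end, for the whole second after the job is handed in: Each disc lies at rest, flat (within 0.08 rad) and on the floor of its own recess (underside within 2 mm of the floor, centre within 6 mm of the recess's centre): steel in the big one, brass in the small one (horizontal distance between steel_disc and big_recess below 0.006 m and z of each of steel_disc, brass_disc in the frame of nest_plate below 0.017 m and angle between each of steel_disc, brass_disc's own z axis and vertical below 0.08 rad and linear speed of each of steel_disc, brass_disc below 0.02 m/s and horizontal distance between brass_disc and small_recess below 0.006 m); the robot touches nothing.
It fails at once if the steel disc is picked up (more than 6 mm above the plate's top) (z of steel_disc in the frame of nest_plate above 0.03 m).
It fails at once if the brass disc is picked up (more than 6 mm above the plate's top) (z of brass_disc in the frame of nest_plate above 0.03 m).
It fails at once if a disc is pushed off the plate (z of any of steel_disc, brass_disc in the frame of nest_plate below 0.011 m).
It fails at once if a clamp block or red cap is moved more than 15 mm (distance of any of block_a, block_b, cap_a, cap_b from where it was at the start of the episode above 0.015 m).
It also fails if it takes over 51 s, if anything falls off the work surface, if the arm or the gripper's body presses on something with over 40 N, if the wrist force passes 120 N, or if a joint passes its speed limit or range.

## Working session

There is one attempt and no reset: what is moved stays moved. The work goes in short steps, Python scripts to look and compute and a tool call to move; the robot and the scene stay as the last step left them, time stands still between calls to the robot, and variables do not carry over. Pictures are saved under pics/ and viewed, at most 10 in all, crops included, and the job is handed in when it is done.

Besides the shell and the picture viewer there is one more tool, called after ">>>" by a JSON object that holds its "name" and its "arguments", one argument or row to a line. send_rows: Moves the arm, as the interface text tells. Its arguments: {"type":"object","properties":{"targets":{"type":"array"},"grip_force":{"type":"number"}},"required":["targets"]}

```bash
mkdir -p pics; cat > h.py <<'E'
import numpy as np, cv2
from workcell import env, optics
def ray(cam,px):
    i=optics.camera_info(cam);K=np.array(i["camera_matrix"]);k1=i["k1"]
    d=np.array([(px[0]-K[0,2])/K[0,0],(px[1]-K[1,2])/K[1,1]]);u=d.copy()
    for _ in range(20): u=d/(1+k1*(u@u))
    R=np.array(i["R"]);t=np.array(i["t"])
    return -R.T@t, R.T@np.array([u[0],u[1],1])
def at_z(cam,px,z):
    o,d=ray(cam,px); return o+d*(z-o[2])/d[2]
E
python3 - <<'E'
from h import *
for c in("top","side"):
    p,d=optics.grab_frame(c); cv2.imwrite(f"pics/{c}0.png",p[:,:,::-1])
    for n,z in(("steel_disc",33),("brass_disc",33),("big_recess",24),("small_recess",24),("nest_plate",0)):
        for f,zz in((optics.place_of,z if z!=33 else 24),(optics.silhouettes,z)):
            for r in f(c,n)[:2]: print(c,n,f.__name__,round(r["conf"],2),np.round(r["at"],1),np.round(at_z(c,r["at"],zz),1))
s=env.state();print(s["time_s"],s["ee_pos"],s["ee_rot"],s["gripper_width"])
E
```

```text
top steel_disc call 0.61 [274.9 259.6] [474.9 116.5  33. ]
top brass_disc call 0.52 [238.2 240.5] [516.5 194.2  24. ]
top brass_disc call 0.53 [238.9 242.7] [511.7 191.9  33. ]
top big_recess call 0.84 [247.7 207.3] [587.2 173.   24. ]
top big_recess call 0.89 [264.3 233. ] [531.5 138.2  24. ]
top small_recess call 0.75 [293.7 220. ] [558.  75.  24.]
top small_recess call 0.9 [264.3 228.6] [540.9 138.1  24. ]
top nest_plate call 0.83 [263.1 229.9] [539.1 141.7   0. ]
top nest_plate call 0.78 [261.1 229.3] [540.5 146.1   0. ]
side steel_disc call 0.61 [214.4 230.7] [473.1 107.3  24. ]
side steel_disc call 0.48 [217.9 229.5] [479.4  91.4  33. ]
side brass_disc call 0.61 [228.6 212.3] [514.4 209.3  24. ]
side brass_disc call 0.46 [228.7 213.2] [511.6 180.   33. ]
side big_recess call 0.89 [263.8 216.3] [590.7 168.1  24. ]
side big_recess call 0.65 [247. 234.] [537.4  77.1  24. ]
side small_recess call 0.62 [257.3 236.8] [555.7  59.2  24. ]
side small_recess call 0.73 [245.  234.3] [533.1  76.4  24. ]
side nest_plate call 0.81 [245.7 234.3] [542.3 129.2   0. ]
side nest_plate call 0.8 [245.5 232.2] [543.7 140.6   0. ]
1.1 [ 194.90043842 -540.97516723  213.99152561] [1.79991716e+02 9.42208444e-04 1.98148449e+01] 91.29069041717243
```

```bash
python3 - <<'E'
import cv2
a=cv2.imread("pics/top0.png")[150:300,170:370]
cv2.imwrite("pics/topc.png",cv2.resize(a,(800,600),interpolation=cv2.INTER_CUBIC))
E
```

```text
(no output)
```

View pics/topc.png

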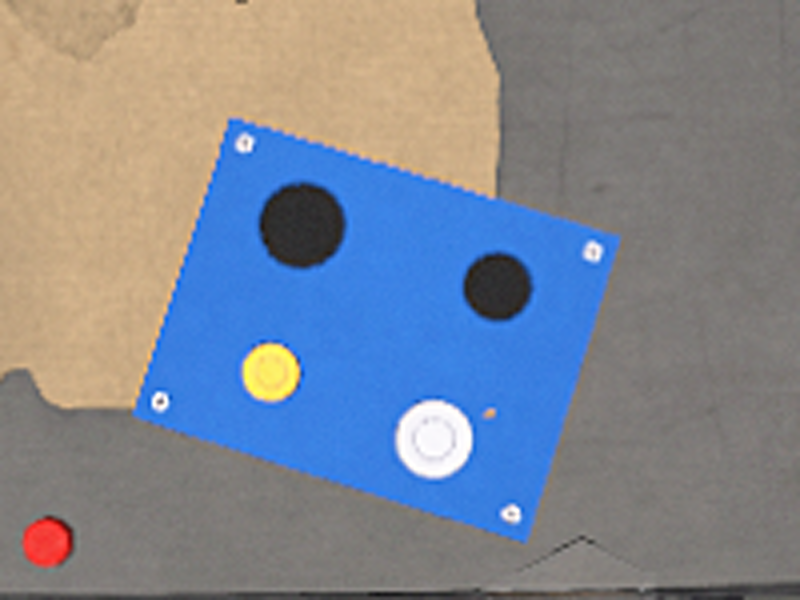

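View pics/side0.png

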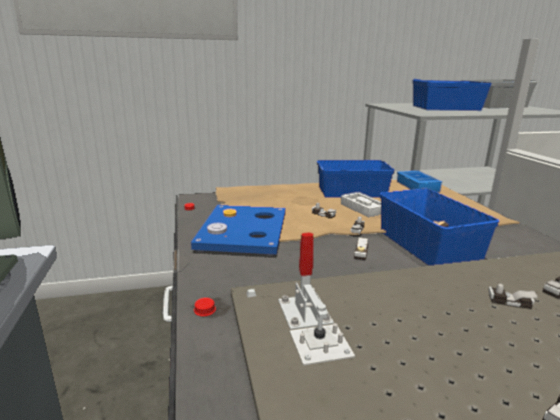

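Plate yaw is about -17°, with brass at the left (crop 271,373) and steel at the right (434,440). The big recess is at (302,225) and the small one at (498,286). I'll push steel first, then brass, and begin by refining the positions with the top camera.

```bash
cat >> h.py <<'E'
def plate(big,small):
    v=(big-small)[:2]; yaw=np.arctan2(-v[0],v[1]); R=np.array([[np.cos(yaw),-np.sin(yaw)],[np.sin(yaw),np.cos(yaw)]])
    return yaw,R,(big+small)[:2]/2-R@[40,0]
E
python3 - <<'E'
from h import *
P={}
for n,c,z in(("big",(302,225),24),("small",(498,286),24),("steel",(434,440),33),("brass",(271,373),33)):
    P[n]=at_z("top",(170+(c[0]+.5)/4-.5,150+(c[1]+.5)/4-.5),z);print(n,P[n].round(1))
yaw,R,o=plate(P["big"],P["small"]);print(np.degrees(yaw),o,np.linalg.norm(P["big"]-P["small"]))
for n in P: print(n,(R.T@(P[n][:2]-o)).round(1))
print(at_z("side",(318,325),0),at_z("side",(205,308),0))
# heights in the area of travel
p,d=optics.grab_frame("top");i=optics.camera_info("top");K=np.array(i["camera_matrix"])
v,u=np.mgrid[:420,:560];x=(u-K[0,2])/K[0,0]*d;y=(v-K[1,2])/K[1,1]*d
X=(np.stack([x,y,d],-1)-np.array(i["t"]))@np.array(i["R"])
m=(d>0)&(X[...,0]>150)&(X[...,0]<650)&(X[...,2]>60)&(X[...,1]>-350)&(X[...,1]<300)
print(m.sum(), X[m].min(0) if m.any() else "",X[m].max(0) if m.any() else "")
E
```

```text
big [590.4 178.5  24. ]
small [555.6  74.1  24. ]
steel [474.8 109.8  33. ]
brass [511.4 195.1  33. ]
-18.450220784843864 [535.04336473 138.96462536] 109.99086672909272
big [40. 55.]
small [ 40. -55.]
steel [-47.9 -46.8]
brass [-40.2  45.8]
[ 596.344303   -210.81886375    0.        ] [ 438.5131688 -133.6111278    0.       ]
249 [ 568.49991331 -257.12044237   60.07930802] [ 586.37239013 -174.674627    140.11837944]
```

>>> {"name": "send_rows", "arguments": {
  "targets": [
    [[0,0,0.06,0.074,0.195,0,0.47],[0,0,0.06,0.074,0.195,0,0.47],[0,0,0,0.074,0.195,0,0.47],[0,0,0,0.074,0.195,0,0.47],[0,0,0,0.074,0.195,0,0.47],[0,0,0,0.074,0.195,0,0.47],[0,0,0,0.074,0.195,0,0.47],[0,0,0,0.074,0.195,0,0.47]]
  ]
}}

```text
time_s: 1.95
ee_pos: [313.6, -227.4, 214.2]
ee_rot: [180.0, -0.0, 30.6]
force: [0.2, -0.7, 0.0]
gripper_width: 30.2
gripper_force: 0.0
```

>>> {"name": "send_rows", "arguments": {
  "targets": [
    [[0,0,0,0.074,0.195,0,0.47],[0,0,0,0.074,0.195,0,0.47],[0,0,0,0.074,0.195,0,0.47],[0,0,0,0.074,0.195,0,0.47],[0,0,0,0.074,0.195,0,0.47],[0,0,0,0.074,0.195,0,0.47],[0,0,0,0.074,0.195,0,0.47],[0,0,0,0.074,0.195,0,0.47],[0,0,0,0,0,0,0.47],[0,0,0,0,0,0,0.47]]
  ]
}}

```text
time_s: 2.95
ee_pos: [431.5, 83.5, 213.8]
ee_rot: [180.0, 0.1, 30.7]
force: [0.3, -1.5, -0.9]
gripper_width: 24.1
gripper_force: 0.0
```

```bash
cat >> h.py <<'E'
from scipy.spatial.transform import Rotation as Ro
def wray(px,s):
    i=optics.camera_info("wrist");K=np.array(i["camera_matrix"]);k1=i["k1"];M=np.array(i["mount"])
    d=np.array([(px[0]-K[0,2])/K[0,0],(px[1]-K[1,2])/K[1,1]]);u=d.copy()
    for _ in range(20): u=d/(1+k1*(u@u))
    T=Ro.from_euler("xyz",s["ee_rot"],degrees=True).as_matrix()
    return T@M[:3,3]+np.array(s["ee_pos"]), T@M[:3,:3]@np.array([u[0],u[1],1])
def w_z(px,z,s):
    o,d=wray(px,s); return o+d*(z-o[2])/d[2]
E
python3 - <<'E'
from h import *
s=env.state();print(s["time_s"],np.round(s["ee_pos"],1),np.round(s["ee_rot"],1),s["gripper_width"],np.round(s["qpos"],0))
p,d=optics.grab_frame("wrist");cv2.imwrite("pics/w1.png",p[:,:,::-1])
for n,z in(("steel_disc",33),("brass_disc",33),("big_recess",24),("small_recess",24)):
    for f in (optics.silhouettes,optics.place_of):
      if f==optics.silhouettes and z==24: continue
      for r in f("wrist",n)[:1]: print(n,round(r["conf"],2),np.round(r["at"],1),np.round(w_z(r["at"],24 if f==optics.place_of else 33,s),1))
E
```

```text
2.95 [431.5  83.5 213.8] [1.80e+02 1.00e-01 3.07e+01] 24.12821879492103 [  9.   6. 106.  -0.  68.  69.]
steel_disc 0.72 [271.7 132.8] [476.2 111.1  33. ]
steel_disc 0.76 [273.1 134.3] [475.1 108.8  24. ]
brass_disc 0.63 [213.2  46.4] [514.7 195.5  33. ]
brass_disc 0.72 [212.8  47.6] [514.  197.2  24. ]
small_recess 0.79 [345.7  79.9] [553.9  75.3  24. ]
```

View pics/w1.png

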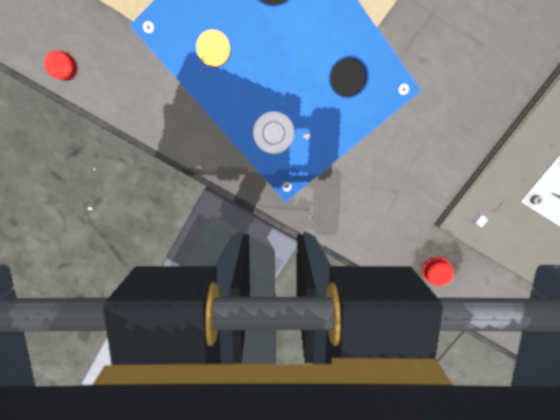

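The wrist view confirms the top-camera positions: steel at (272,133), brass at (213,47) and the small recess at (347,78). I'm lowering behind the steel.

>>> {"name": "send_rows", "arguments": {
  "targets": [
    [[0,0,0,0,0,-0.2,0.47],[0,0,0,0,0,-0.2,0.47],[0,0,0,0,0,-0.2,0.47],[0,0,0,0,0,-0.2,0.47],[0,0,0,0,0,-0.1,0.47],[0,0,0,0,0,-0.03,0.47],[0,0,0,0,0,0,0.47],[0,0,0,0,0,0,0.47]]
  ]
}}

```text
time_s: 4.1
ee_pos: [432.9, 83.0, 29.1]
ee_rot: [179.9, -0.1, 30.6]
force: [0.7, 0.1, 0.4]
gripper_width: 24.1
gripper_force: 0.0
```

```bash
python3 - <<'E'
from h import *
s=env.state();print(s["time_s"],np.round(s["ee_pos"],1),np.round(s["force"],1))
p,d=optics.grab_frame("wrist");cv2.imwrite("pics/w2.png",p[:,:,::-1])
for f in (optics.silhouettes,optics.place_of):
  for r in f("wrist","steel_disc")[:1]: print(round(r["conf"],2),np.round(r["at"],1),np.round(w_z(r["at"],24 if f==optics.place_of else 33,s),1))
E
```

```text
4.1 [432.9  83.   29.1] [0.7 0.1 0.4]
0.82 [270.8 165.4] [477.1 110.2  33. ]
0.55 [267.5 165. ] [475.2 110.9  24. ]
```

View pics/w2.png

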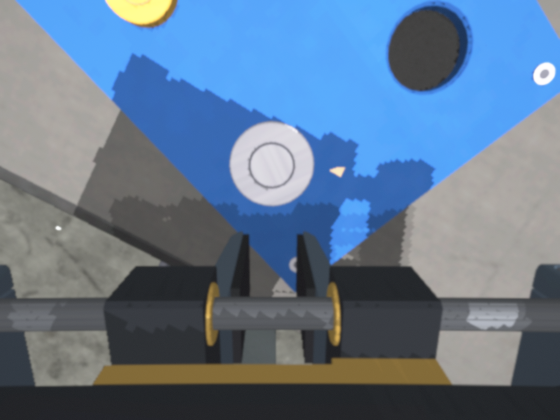

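>>> {"name": "send_rows", "arguments": {
  "targets": [
    [[0,0,0,0.0256,0.0156,-0.01,0.47],[0,0,0,0.0256,0.0156,0,0.47],[0,0,0,0.0256,0.0156,0,0.47],[0,0,0,0.0256,0.0156,0,0.47],[0,0,0,0.0256,0.0156,0,0.47],[0,0,0,0.0256,0.0156,0,0.47],[0,0,0,0.0256,0.0156,0,0.47],[0,0,0,0.0256,0.0156,0,0.47],[0,0,0,0.0256,0.0156,0,0.47],[0,0,0,0.0256,0.0156,0,0.47],[0,0,0,0.0256,0.0156,0,0.47],[0,0,0,0.0256,0.0156,0,0.47]]
  ]
}}

```text
time_s: 5.45
ee_pos: [493.6, 120.7, 25.9]
ee_rot: [180.0, 0.0, 30.6]
force: [-0.4, -0.3, 0.1]
gripper_width: 24.3
gripper_force: 0.4
```

```bash
cat > look.py <<'E'
from h import *
import sys
s=env.state();print(s["time_s"],np.round(s["ee_pos"],1),np.round(s["force"],1))
p,d=optics.grab_frame("wrist");cv2.imwrite(f"pics/{sys.argv[1]}.png",p[:,:,::-1])
T=Ro.from_euler("xyz",s["ee_rot"],degrees=True).as_matrix()
for n in sys.argv[2:]:
  for f in (optics.silhouettes,optics.place_of):
    if f is optics.silhouettes and "recess" in n: continue
    for r in f("wrist",n)[:1]:
      X=w_z(r["at"],33 if f is optics.silhouettes else 24,s);print(n,round(r["conf"],2),np.round(r["at"],1),X.round(1),"in tool",(T.T@(X-s["ee_pos"])).round(1))
E
python3 look.py w3 steel_disc big_recess brass_disc
```

```text
5.45 [493.6 120.7  25.9] [-0.4 -0.3  0.1]
steel_disc 0.95 [273.6 210. ] [520.4 136.   33. ] in tool [30.9  0.5 -7.1]
big_recess 0.96 [274.8  21.8] [592.  177.9  24. ] in tool [113.8   0.9   1.9]
brass_disc 0.8 [156.5 156.5] [515.1 195.3  33. ] in tool [ 56.5 -53.3  -7.1]
brass_disc 0.83 [160.8 154.7] [514.3 195.8  24. ] in tool [ 56.1 -54.    1.9]
```

View pics/w3.png

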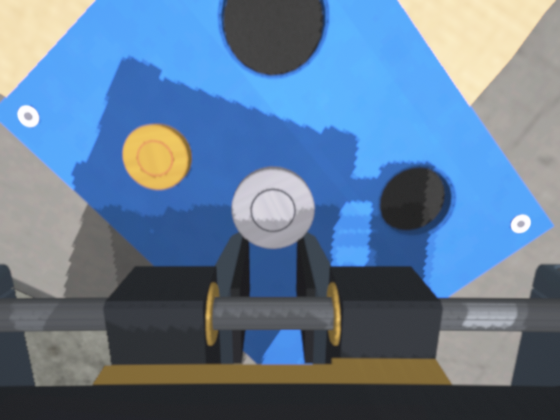

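>>> {"name": "send_rows", "arguments": {
  "targets": [
    [[0,0,0,0.0258,0.0152,0.006,0.47],[0,0,0,0.0258,0.0152,0,0.47],[0,0,0,0.0258,0.0152,0,0.47],[0,0,0,0.0258,0.0152,0,0.47],[0,0,0,0.0258,0.0152,0,0.47],[0,0,0,0.0258,0.0152,0,0.47],[0,0,0,0.0258,0.0152,0,0.47],[0,0,0,0.0258,0.0152,0,0.47],[0,0,0,0.0258,0.0152,0,0.47],[0,0,0,0.013,0.0076,0,0.47],[0,0,0,0.013,0.0076,0,0.47]]
  ]
}}

```text
time_s: 6.85
ee_pos: [544.9, 151.0, 27.1]
ee_rot: [180.0, 0.0, 30.6]
force: [-0.8, -0.3, 0.8]
gripper_width: 24.2
gripper_force: 0.5
```

>>> {"name": "send_rows", "arguments": {
  "targets": [
    [[0,0,0,0.013,0.0076,0,0.47],[0,0,0,0.013,0.0076,0,0.47],[0,0,0,0.013,0.0076,0,0.47],[0,0,0,0.013,0.0076,0,0.47],[0,0,0,0.013,0.0076,0,0.47],[0,0,0,0.013,0.0076,0,0.47],[0,0,0,0.013,0.0076,0,0.47],[0,0,0,0.0,0.0,0,0.47],[0,0,0,0,0,0,0.47]]
  ]
}}

```text
time_s: 7.75
ee_pos: [563.1, 161.6, 27.1]
ee_rot: [180.0, -0.0, 30.6]
force: [-0.3, -0.6, -0.2]
gripper_width: 24.3
gripper_force: 0.0
```

```bash
python3 look.py w4 steel_disc big_recess brass_disc
```

```text
7.75 [563.1 161.6  27.1] [-0.3 -0.6 -0.2]
steel_disc 0.73 [274.8 202.2] [593.3 178.2  33. ] in tool [34.5  1.1 -5.9]
steel_disc 0.88 [272.2 199.9] [591.6 178.6  24. ] in tool [33.2 -0.2  3.1]
```

View pics/w4.png

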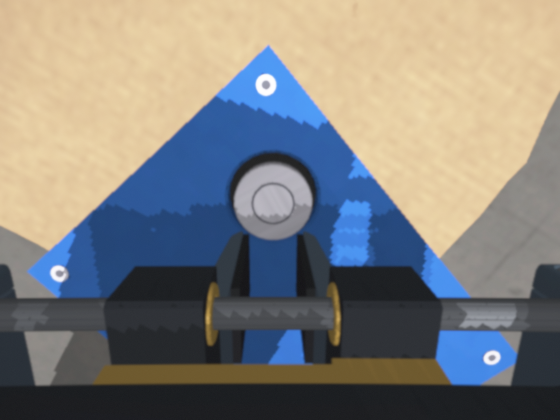

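Steel is centred in its recess at (274,200), and it appears sunk with the rim visible around it. I'll raise the tool, turn it to yaw about 108.5° and go behind the brass.

>>> {"name": "send_rows", "arguments": {
  "targets": [
    [[0,0,0,0,0,0.2,0.47],[0,0,0,0,0,0.2,0.65],[0,0,0.0866,-0.0315,0.0383,0,0.65],[0,0,0.0866,-0.0315,0.0383,0,0.65],[0,0,0.0866,-0.0315,0.0383,0,0.65],[0,0,0.0866,-0.0315,0.0383,0,0.65],[0,0,0.0866,-0.0315,0.0383,0,0.65],[0,0,0.0866,-0.0315,0.0383,0,0.65],[0,0,0.0866,-0.0315,0.0383,0,0.65],[0,0,0.0866,-0.0315,0.0383,0,0.65],[0,0,0.0866,-0.0315,0.0383,0,0.65],[0,0,0.0866,-0.0315,0.0383,0,0.65]]
  ]
}}

```text
time_s: 9.25
ee_pos: [499.6, 238.3, 107.2]
ee_rot: [180.0, 0.0, 108.9]
force: [0.4, 0.0, 0.9]
gripper_width: 16.0
gripper_force: 0.0
```

>>> {"name": "send_rows", "arguments": {
  "targets": [
    [[0,0,0,0,0,0,0.65],[0,0,0,0,0,0,0.65]]
  ]
}}

```text
time_s: 9.45
ee_pos: [500.1, 238.0, 107.2]
ee_rot: [180.0, 0.0, 108.4]
force: [0.0, -0.8, -0.5]
gripper_width: 15.9
gripper_force: 0.0
```

```bash
python3 look.py w5 steel_disc brass_disc small_recess; python3 - <<'E'
from h import *
p,d=optics.grab_frame("top");cv2.imwrite("pics/top1.png",cv2.resize(p[150:300,170:370,::-1],(800,600),interpolation=cv2.INTER_CUBIC))
for n in("steel_disc","brass_disc"):
  for r in optics.silhouettes("top",n)[:1]: print(n,r["conf"],at_z("top",r["at"],24),r["mask"].sum())
print(env.state()["ee_rot"])
E
```

```text
9.45 [500.1 238.  107.2] [ 0.  -0.8 -0.5]
brass_disc 0.74 [272.1 270.4] [512.8 198.9  33. ] in tool [-41.2  -0.3  74.2]
brass_disc 0.61 [272.4 266.6] [513.4 197.8  24. ] in tool [-42.4  -0.1  83.2]
steel_disc 0.55 [580.28588982 182.30625962  24.        ] 262
brass_disc 0.69 [516.76632561 197.63663461  24.        ] 137
[1.79996014e+02 9.89080772e-04 1.08518688e+02]
```

View pics/top1.png

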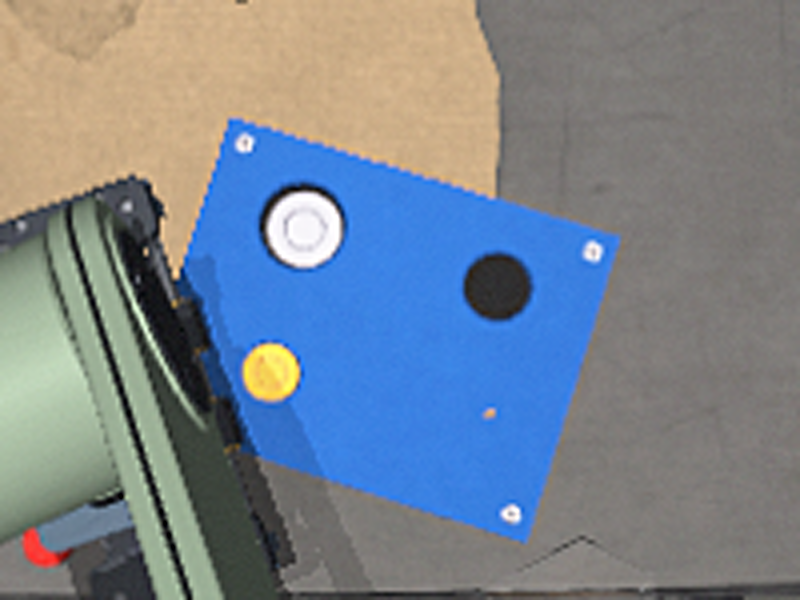

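Steel is home (305,230) and brass is unmoved (271,373). I'm lowering and pushing the brass.

>>> {"name": "send_rows", "arguments": {
  "targets": [
    [[0,0,0,0,0,-0.2,0.65],[0,0,0,0,0,-0.15,0.65],[0,0,0,0,0,-0.05,0.65],[0,0,0,0,0,0,0.65],[0,0,0,0,0,0,0.65]]
  ]
}}

```text
time_s: 10.4
ee_pos: [500.7, 238.4, 27.8]
ee_rot: [179.9, -0.0, 108.5]
force: [0.2, 1.2, 0.3]
gripper_width: 15.8
gripper_force: 0.0
```

>>> {"name": "send_rows", "arguments": {
  "targets": [
    [[0,0,0,0.0097,-0.0284,0,0.65],[0,0,0,0.0097,-0.0284,0,0.65],[0,0,0,0.0097,-0.0284,0,0.65],[0,0,0,0.0097,-0.0284,0,0.65],[0,0,0,0.0097,-0.0284,0,0.65],[0,0,0,0.0097,-0.0284,0,0.65],[0,0,0,0.0097,-0.0284,0,0.65],[0,0,0,0.0097,-0.0284,0,0.65],[0,0,0,0.0097,-0.0284,0,0.65]]
  ]
}}

```text
time_s: 11.3
ee_pos: [517.6, 186.5, 27.2]
ee_rot: [180.0, 0.0, 108.6]
force: [0.4, 0.5, 0.1]
gripper_width: 15.8
gripper_force: 0.4
```

```bash
python3 look.py w6 brass_disc small_recess; python3 - <<'E'
from h import *
p,d=optics.grab_frame("side");cv2.imwrite("pics/s6.png",cv2.resize(p[180:270,170:310,::-1],(784,504),interpolation=cv2.INTER_CUBIC))
for n in("steel_disc","brass_disc"):
  for r in optics.place_of("side",n)[:1]: print(n,r["conf"],at_z("side",r["at"],24))
E
```

```text
11.3 [517.6 186.5  27.2] [0.4 0.5 0.1]
brass_disc 0.66 [271.9 295.2] [522.3 171.5  33. ] in tool [-15.7  -0.3  -5.8]
brass_disc 0.73 [272.5 305.2] [526.2 160.8  24. ] in tool [-27.1   0.    3.2]
steel_disc 0.46 [586.86755547 155.57790981  24.        ]
brass_disc 0.42 [530.45225779 182.49516411  24.        ]
```

View pics/s6.png

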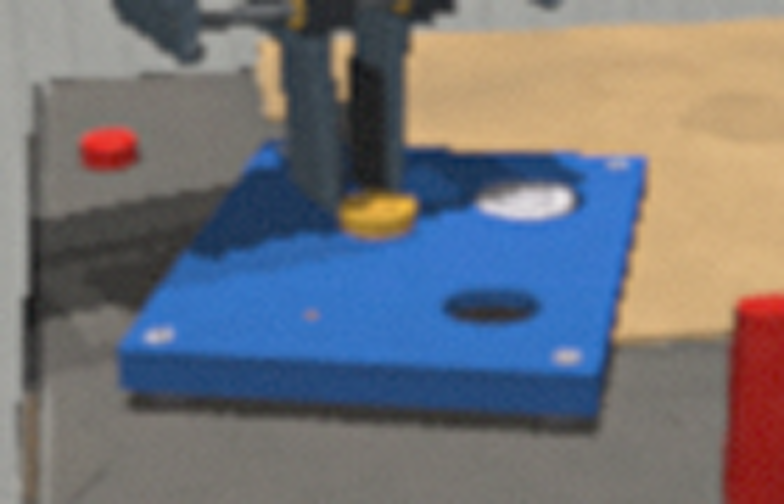

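Brass is cradled between the fingertips (crop 378,213) and the small recess is ahead. I'll continue the push.

>>> {"name": "send_rows", "arguments": {
  "targets": [
    [[0,0,0,0.0095,-0.0285,0,0.65],[0,0,0,0.0095,-0.0285,0,0.65],[0,0,0,0.0095,-0.0285,0,0.65],[0,0,0,0.0095,-0.0285,0,0.65],[0,0,0,0.0095,-0.0285,0,0.65],[0,0,0,0.0095,-0.0285,0,0.65],[0,0,0,0.0095,-0.0285,0,0.65],[0,0,0,0.0095,-0.0285,0,0.65],[0,0,0,0.0095,-0.0285,0,0.65],[0,0,0,0.0095,-0.0285,0,0.65]]
  ]
}}

```text
time_s: 12.65
ee_pos: [536.6, 129.5, 27.2]
ee_rot: [180.0, 0.0, 108.6]
force: [-0.3, 0.6, -0.5]
gripper_width: 16.2
gripper_force: 0.1
```

>>> {"name": "send_rows", "arguments": {
  "targets": [
    [[0,0,0,0.0048,-0.0142,0,0.65],[0,0,0,0.0048,-0.0142,0,0.65],[0,0,0,0.0048,-0.0142,0,0.65],[0,0,0,0.0048,-0.0142,0,0.65],[0,0,0,0.0048,-0.0142,0,0.65],[0,0,0,0.0048,-0.0142,0,0.65],[0,0,0,0.0048,-0.0142,0,0.65],[0,0,0,0.0048,-0.0142,0,0.65],[0,0,0,0.0048,-0.0142,0,0.65],[0,0,0,0,0,0,0.65],[0,0,0,0,0,0,0.65]]
  ]
}}

```text
time_s: 13.75
ee_pos: [545.1, 104.3, 27.1]
ee_rot: [-180.0, 0.0, 108.5]
force: [0.6, 0.5, 1.0]
gripper_width: 16.1
gripper_force: 0.0
```

```bash
python3 - <<'E'
from h import *
s=env.state();print(s["time_s"],s["ee_pos"],s["force"])
p,d=optics.grab_frame("side");cv2.imwrite("pics/s7.png",cv2.resize(p[180:270,170:310,::-1],(784,504),interpolation=cv2.INTER_CUBIC))
E
```

```text
13.75 [545.06503326 104.31361968  27.13681492] [0.63517312 0.48222271 0.98356143]
```

View pics/s7.png

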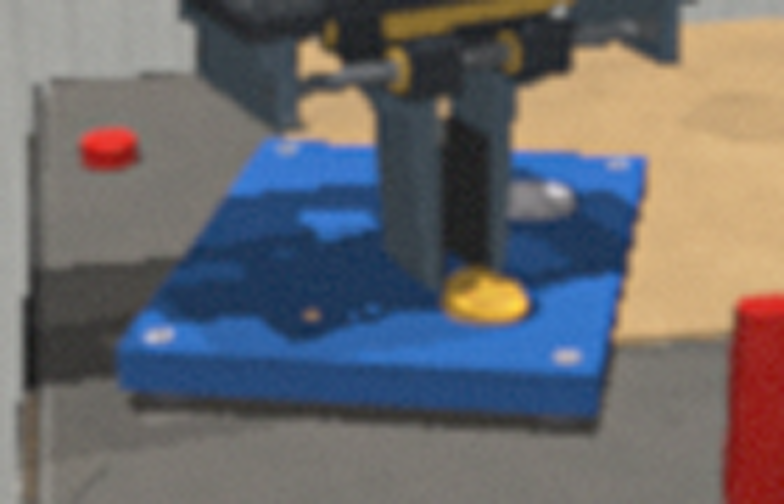

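Brass (487,297) is at the recess but seems slightly tilted. I'll push a few more mm, lift and look.

>>> {"name": "send_rows", "arguments": {
  "targets": [
    [[0,0,0,0.0032,-0.0095,0,0.65],[0,0,0,0.0032,-0.0095,0,0.65],[0,0,0,0,0,0,0.65],[0,0,0,0,0,0,0.65]]
  ]
}}

```text
time_s: 14.2
ee_pos: [546.4, 100.6, 27.2]
ee_rot: [180.0, 0.0, 108.5]
force: [0.7, 0.4, -0.8]
gripper_width: 15.8
gripper_force: 0.0
```

>>> {"name": "send_rows", "arguments": {
  "targets": [
    [[0,0,0,-0.02,0.06,0.1,0.65],[0,0,0,-0.06,0.2,0.1,0.65],[0,0,0,-0.06,0.2,0.1,0.65],[0,0,0,-0.06,0.2,0.1,0.65],[0,0,0,0,0.2,0.1,0.65],[0,0,0,0,0,0,0.65]]
  ]
}}

```text
time_s: 14.8
ee_pos: [507.9, 278.0, 130.3]
ee_rot: [179.5, -0.2, 108.8]
force: [0.1, -0.2, -0.2]
gripper_width: 16.0
gripper_force: 0.0
```

```bash
python3 - <<'E'
from h import *
s=env.state();print(s["time_s"],s["ee_pos"],s["force"])
p,d=optics.grab_frame("side");q,e=optics.grab_frame("top")
a=cv2.resize(p[200:255,190:290,::-1],(790,290),interpolation=cv2.INTER_CUBIC);b=cv2.resize(q[190:265,230:330,::-1],(400,300),interpolation=cv2.INTER_CUBIC)
c=np.zeros((300,790,3),np.uint8);c[:,:400]=b;cv2.imwrite("pics/s8.png",np.vstack([a,c]))
for n in("steel_disc","brass_disc"):
  for cam in("top",):
    for r in optics.silhouettes(cam,n)[:1]:
      m=r["mask"];print(n,r["conf"],at_z(cam,r["at"],24),m.sum(),e[m].mean(),e[m].min(),e[m].max())
E
```

```text
14.8 [507.93865099 277.95400182 130.34191291] [ 0.08161    -0.17369711 -0.22931326]
steel_disc 0.49 [587.77373382 179.63545364  24.        ] 262 936.586 0.0 946.49554
brass_disc 0.6 [552.25409145  75.97218167  24.        ] 148 915.46356 0.0 943.05237
```

View pics/s8.png

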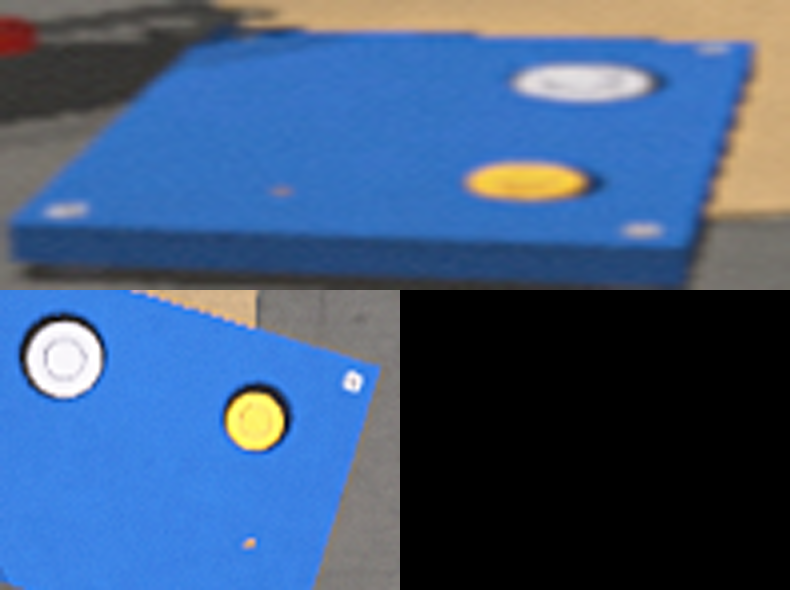

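Both discs lie in their recesses with the rim gap visible all round. I'll check the depth for flushness and then hand in.

```bash
python3 - <<'E'
from h import *
q,e=optics.grab_frame("top");R=[]
for u,v in((246,207),(293.5,222.5),(270,225)):
    a=e[int(v)-4:int(v)+5,int(u)-4:int(u)+5];R.append(np.median(a[a>0]))
print(R)
if max(R)-min(R)<6: print(env.job_done())
E
```

```text
[np.float32(940.15784), np.float32(934.23865), np.float32(934.9384)]
the job is handed in; nothing more can be done
None
```

The job is handed in: steel is in the big recess and brass in the small one. Both looked flat in the last pictures, and their top-camera depth was within about 6 mm of the plate's. No score came back on hand-in.

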